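# Load the repair queue rack in intake order

## Robot

A 6-joint arm with a two-finger parallel gripper is mounted at the origin on the work surface. World frame = base frame: x ahead of the robot, y to its left, z up, the work surface at z = 0. Lengths are in m, angles in rad, forces in N, time in s.
With the tool pointing down it reaches from about 0.35 to 0.8 m from the base axis. Payload 7.3 kg.
Tool frame: the origin (TCP) lies on the centre line of the jaws, within the pads' length; the fingertips stand 22 mm ahead of it and the grasp point (between the pads) lies 3 mm ahead of it (r.tip_reach is the z of the fingertips in the tool frame, in m); z points along the fingers, y is the line along which they close (so a half turn about z gives the same grasp; the last joint's range is limited). The gripper opens to 85 mm and grips with 20 to 120 N. Pads are 22 mm wide; open, the fingers measure 114 mm over their backs; the gripper's body (76 mm by 85 mm) begins 54 mm behind the grasp point. The pads swing forward as they close: fully open they stand 13 mm farther back than shut.
Start: joints at [1.145, 0.342, 1.524, -0, 1.275, -0.146], TCP at [0.145, 0.505, 0.253] pointing down, gripper open.
Joint ranges: [-2.53, 2.53], [-0.77, 2.02], [0.04, 2.7], [-1, 4.14], [0.28, 2.66], [-3.11, 3.11]. Speed limits (rad/s): [2.57, 2.57, 3.14, 3.14, 3.14, 3.14].

## Interface

Orientations are given as a unit quaternion [x, y, z, w].
In Python, from plant import r, capture gives the robot as it stands. Calls block until the motion is done:
- r.movep(position, orientation): joint-space move of the TCP to a pose.
- r.movel(position, rotation=None, vel=0.15): straight line of the TCP; rotation=None keeps the orientation; vel is the mean speed in m/s.
- r.goto_joints(angles): joint-space move.
- r.move_gripper(opening): finger opening in m; the grip force is fixed at half the most; returns when the fingers have stopped.
- r.sleep(seconds).
- r.inverse_kinematics(position, orientation): joint angles nearest the present ones, or None.
- r.read_state(): the state.
- capture(name): name is "side" or "top" or "wrist"; returns a dict with "pixels" (400x640x3 uint8, red, green, blue), "K" (3x3 intrinsics, pixels), "k1" (the pictures are not rectified: a ray, as slopes to the right and down, at radius r is drawn at 1 + k1 r^2 times it, then the intrinsics apply), "R" (3x3) and "t" (3): a world point X has camera coordinates R X + t; the wrist camera has in their place "mount" (4x4, takes a point from camera to tool coordinates, whose origin is the TCP and whose axes are the flange's). Camera axes: x right, y down, z forward; pixel columns grow to the right and rows downward; lengths in m; the calibration is good to about 2 mm. A picture is of the moment at which its call begins: read the wrist's pose just before it. There is no depth.
A pose or a line that the arm cannot do raises r.IKError and nothing moves.
- r.close_job(): hands the job in; it is judged then, once.
The state is a dict: "time_s": time; "joint_pos": joint angles; "joint_velocities": joint speeds; "joint_efforts": joint torques, N m; "position": TCP position; "orientation": TCP orientation; "force": force on the tool from outside, world axes, zero at the start; "moment": the same for the moment, N m; "opening": finger opening in m; "grip_force": force on a finger pad.
Only numpy, scipy, OpenCV 4.12 (cv2) and the standard library are available. Lean on these libraries where they do the work, as an engineer would, in place of code of your own. Each camera call takes 0.05 s, during which the arm holds its last target. There are 200 camera calls.

## Task

Move the four phones from the grey intake stands into the queue rack, one to a slot, keeping their order: the phone that stands nearest the robot at the start goes into the slot next to the yellow end block, the second nearest into the slot after it, and so on. Each must stand upright on its long edge, fully down in its slot and about centred along it; set them in gently without dropping or tipping any, and leave the multimeter, bottle and screwdriver alone.

Things in the scene. Friction and masses are not known exactly. Their poses are not given: they have to be found in the camera images.
- phone_red: loose phone in a red protective case, standing on its long edge: 10 mm thick (its x), 155 mm long (its y), 76 mm high (its z, up); screen on its -x face. Origin: centre of its underside. 200 g nominal. It fits a slot with 1.5 mm play on either side and may lean a few degrees.
- phone_white: loose phone in a white protective case, standing on its long edge: 10 mm thick (its x), 155 mm long (its y), 76 mm high (its z, up); screen on its -x face. Origin: centre of its underside. 200 g nominal. It fits a slot with 1.5 mm play on either side and may lean a few degrees.
- phone_green: loose phone in a green protective case, standing on its long edge: 10 mm thick (its x), 155 mm long (its y), 76 mm high (its z, up); screen on its -x face. Origin: centre of its underside. 200 g nominal. It fits a slot with 1.5 mm play on either side and may lean a few degrees.
- phone_blue: loose phone in a blue protective case, standing on its long edge: 10 mm thick (its x), 155 mm long (its y), 76 mm high (its z, up); screen on its -x face. Origin: centre of its underside. 200 g nominal. It fits a slot with 1.5 mm play on either side and may lean a few degrees.
- stand_red: fixed grey intake stand with a red ticket at its +y end; the red phone begins on it. 54 (x) x 170 (y) mm. The four stands form a row, pitch 60 mm along their common x, which points away from the robot (within 15 deg); order varies. Origin: centre of underside, 8 mm above the table. Slot along y, 13 mm wide; phone foot rests 6 mm above origin on a V floor; above the foot: walls 22 mm, flared to 28 mm wide at 32 mm.
- stand_white: fixed grey intake stand with a white ticket at its +y end; the white phone begins on it. 54 (x) x 170 (y) mm. The four stands form a row, pitch 60 mm along their common x, which points away from the robot (within 15 deg); order varies. Origin: centre of underside, 8 mm above the table. Slot along y, 13 mm wide; phone foot rests 6 mm above origin on a V floor; above the foot: walls 22 mm, flared to 28 mm wide at 32 mm.
- stand_green: fixed grey intake stand with a green ticket at its +y end; the green phone begins on it. 54 (x) x 170 (y) mm. The four stands form a row, pitch 60 mm along their common x, which points away from the robot (within 15 deg); order varies. Origin: centre of underside, 8 mm above the table. Slot along y, 13 mm wide; phone foot rests 6 mm above origin on a V floor; above the foot: walls 22 mm, flared to 28 mm wide at 32 mm.
- stand_blue: fixed grey intake stand with a blue ticket at its +y end; the blue phone begins on it. 54 (x) x 170 (y) mm. The four stands form a row, pitch 60 mm along their common x, which points away from the robot (within 15 deg); order varies. Origin: centre of underside, 8 mm above the table. Slot along y, 13 mm wide; phone foot rests 6 mm above origin on a V floor; above the foot: walls 22 mm, flared to 28 mm wide at 32 mm.
- queue_rack: fixed aluminium base 296 (x) x 180 (y) x 11 mm with four empty black slots along its y at x = -90, -30, 30, 90 mm; left or right of the robot, stands on the other side. Origin: centre of underside, on the table; x away from the robot (within 15 deg). Slots open-ended, 170 long, phone foot rests 14 mm above origin; section as the stands'.
- flag: fixed yellow block, 22 (x) x 140 (y) x 18 mm, on the queue rack's base at one of its two ends, at x = -135 or +135 mm, y = 0 in the rack's frame (a black one of the same size is at the other end). Origin: centre of its underside.
- multimeter: loose bystander at one side of the racks: orange multimeter lying on the table, 90 x 185 x 48 mm, origin at the centre of its underside
- solvent: loose bystander at one side of the racks: amber bottle with black cap, 44 mm wide, 120 mm high, origin at the centre of its underside
- driver: loose bystander at one side of the racks: screwdriver with black handle lying on the table, 200 mm long, origin on the table below its middle

How it is judged:
By the outcome, as a careful person would: the job done as asked, in the order asked, and still so for the second after the job is handed in, with the robot touching nothing.
It also fails if it takes over 109 s, if anything falls off the work surface, if the arm or the gripper's body presses on something with over 40 N, if the wrist force passes 120 N, or if a joint passes its speed limit or range.

## Working session

There is one attempt and no reset: what is moved stays moved. The work goes in short steps, each a Python script; the robot and the scene stay as the last script left them, time stands still between calls to the robot, and variables do not carry over. Pictures are saved under pics/ and viewed, at most 14 in all, crops included, and the job is handed in when it is done.

```bash
mkdir -p pics; ls
python3 - <<'E'
from plant import r, capture
import cv2,numpy as np
for n in("top","side"):
    c=capture(n); cv2.imwrite(f"pics/{n}0.png",c["pixels"][:,:,::-1]); print(n,c["K"].tolist(),c["k1"],c["R"].round(4).tolist(),c["t"])
s=r.read_state(); print(s["orientation"],s["time_s"],s["force"],r.tip_reach)
c=capture("wrist");print(c["mount"],c["K"].tolist(),c["k1"])
E
```

```text
pics
top [[471.96079854379843, 0.0, 312.38605650150765], [0.0, 471.96079854379843, 194.59395577813734], [0.0, 0.0, 1.0]] 0.0476636618933235 [[-0.0056, -1.0, 0.0029], [-0.9942, 0.0053, -0.1076], [0.1076, -0.0035, -0.9942]] [-0.00349618  0.5455962   1.47825056]
side [[435.91436044594684, 0.0, 321.35164726308966], [0.0, 435.91436044594684, 204.8620489248208], [0.0, 0.0, 1.0]] -0.08362716959672921 [[0.8335, -0.5523, 0.014], [-0.4163, -0.6444, -0.6414], [0.3633, 0.5288, -0.7671]] [-0.43374168  0.25210604  1.05450998]
[ 1.39452407e-01  9.90228534e-01 -6.57990470e-04 -2.08775395e-04] 0.1 [ 0.0464419   0.5983421  -0.63714931] 0.022
[[ 1.16968951e-03 -9.61355019e-01 -2.75309208e-01  6.84029521e-02]
 [ 9.99999292e-01  1.18423547e-03  1.13392374e-04  4.70708044e-04]
 [ 2.17020603e-04 -2.75309146e-01  9.61355723e-01 -1.20419811e-01]
 [ 0.00000000e+00  0.00000000e+00  0.00000000e+00  1.00000000e+00]] [[319.3571662143106, 0.0, 319.33564980209474], [0.0, 319.3571662143106, 198.99689169348557], [0.0, 0.0, 1.0]] -0.010882456587935163
```

View pics/top0.png

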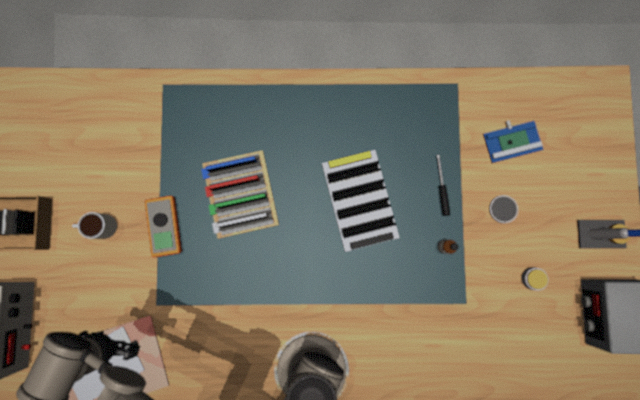

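View pics/side0.png

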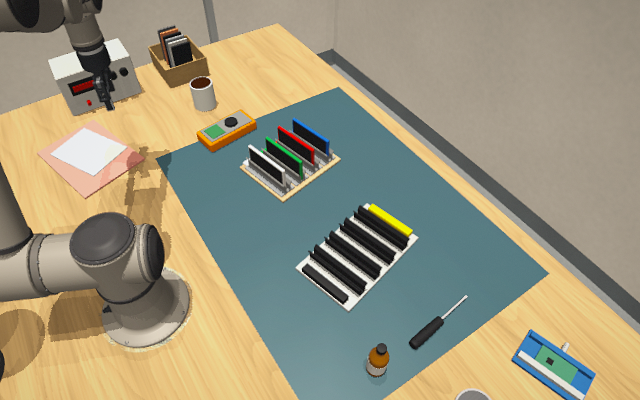

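The top view shows the stands at left (pixels ~240,195), nearest to farthest white, green, red, blue. The rack is at right (~360,200), with the yellow block at its far end (350,160) and the black block near (373,240). So white goes in the slot at +90, green +30, red −30 and blue −90. The side view confirms this, and the bystanders are clear of both racks.

```bash
cat > h.py <<'E'
import numpy as np, cv2
from plant import r, capture
from scipy.spatial.transform import Rotation as Rn
def cam(n):
    s=r.read_state(); c=capture(n)
    if n=="wrist":
        T=np.eye(4);T[:3,:3]=Rn.from_quat(s["orientation"]).as_matrix();T[:3,3]=s["position"]
        T=T@c["mount"]; c["C"]=T[:3,3]; c["W"]=T[:3,:3]
    else: c["W"]=c["R"].T; c["C"]=-c["R"].T@c["t"]
    return c
def cast(c,uv,z):
    p=cv2.undistortPoints(np.float64(uv).reshape(-1,1,2),c["K"],np.array([c["k1"],0,0,0.]))[:,0]
    d=np.c_[p,np.ones(len(p))]@c["W"].T
    return c["C"]+d*((z-c["C"][2])/d[:,2])[:,None]
def proj(c,X):
    return cv2.projectPoints(np.float64(X).reshape(-1,1,3),cv2.Rodrigues(c["W"].T)[0],-c["W"].T@c["C"],c["K"],np.array([c["k1"],0,0,0.]))[0][:,0]
def quat(a):  # tool down, tool x at world angle a
    return np.array([np.cos(a/2),np.sin(a/2),0,0])
def hsv(c): return cv2.cvtColor(c["pixels"],cv2.COLOR_RGB2HSV)
RNG={"yellow":((22,120,90),(34,255,255)),"red":((172,120,60),(180,255,255)),"green":((45,120,50),(75,255,255)),"blue":((100,140,60),(125,255,255))}
def blob(c,col,roi=None):
    m=cv2.inRange(hsv(c),*RNG[col])
    if col=="red": m|=cv2.inRange(hsv(c),(0,170,60),(5,255,255))
    if roi is not None: k=np.zeros_like(m);x0,x1,y0,y1=roi;k[y0:y1,x0:x1]=1;m=m*k
    cs,_=cv2.findContours(m,cv2.RETR_EXTERNAL,cv2.CHAIN_APPROX_NONE)
    return max(cs,key=cv2.contourArea)[:,0].astype(float) if cs else None
def rect(P):
    (cx,cy),(w,h),a=cv2.minAreaRect(np.float32(P[:,:2]*1000)); 
    if w<h: w,h,a=h,w,a+90
    return np.array([cx,cy])/1000,(w,h),(a+90)%180-90 if False else a%180
E
python3 - <<'E'
from h import *
c=cam("top")
for n,z,roi in(("yellow",.029,(300,420,130,260)),("red",.09,(190,290,140,250)),("green",.09,(190,290,140,250)),("blue",.09,(190,290,140,250))):
    print(n,rect(cast(c,blob(c,n,roi),z)))
y=rect(cast(c,blob(c,"yellow",(300,420,130,260)),.029))
a=np.deg2rad(y[2]); ux=np.array([np.sin(a),-np.cos(a)]); ux*=np.sign(ux[0])
rc=y[0]-.135*ux; print("rack",rc,ux)
B=rect(cast(c,blob(c,"green",(190,290,140,250)),.09))[0]-0*ux; R_=rect(cast(c,blob(c,"red",(190,290,140,250)),.09))[0]; sc=(B+R_)/2
for nm,ctr in(("rk",rc),("st",sc)):
    for s in(1,-1):
        q=quat(np.arctan2(ux[1],ux[0])+s*np.pi/2); print(nm,s,r.inverse_kinematics([*ctr,.33],q))
    q=quat(np.arctan2(ux[1],ux[0])+np.pi/2)
    try: r.movep([*ctr,.33],q)
    except r.IKError: r.movep([*ctr,.33],quat(np.arctan2(ux[1],ux[0])-np.pi/2))
    w=cam("wrist"); cv2.imwrite(f"pics/{nm}1.png",w["pixels"][:,:,::-1]); np.save(nm,w,allow_pickle=True)
print(r.read_state()["time_s"])
E
```

```text
yellow (array([ 0.66017371, -0.12646106]), (133.9864959716797, 19.580881118774414), 104.47564315795898)
red (array([0.55826556, 0.30711691]), (37.060569763183594, 17.92705726623535), 143.9823341369629)
green (array([0.51820044, 0.22347284]), (172.0210723876953, 23.246530532836914), 106.6068000793457)
blue (array([0.63478699, 0.25413791]), (168.09059143066406, 29.679494857788086), 110.59372901916504)
rack [ 0.52945942 -0.1602068 ] [0.96825399 0.24996842]
rk 1 [-4.32383983e-01  3.49347605e-01  1.30234748e+00 -4.44089210e-16
  1.48989756e+00 -6.85031618e-01]
rk -1 [-4.32383983e-01  3.49347605e-01  1.30234748e+00 -4.44089210e-16
  1.48989756e+00  2.45656104e+00]
st 1 [ 3.30284851e-01  4.43603620e-01  1.15915042e+00 -4.44089210e-16
  1.53883861e+00  7.76372165e-02]
st -1 [ 3.30284851e-01  4.43603620e-01  1.15915042e+00 -4.44089210e-16
  1.53883861e+00 -3.06395544e+00]
4.5917
```

View pics/rk1.png

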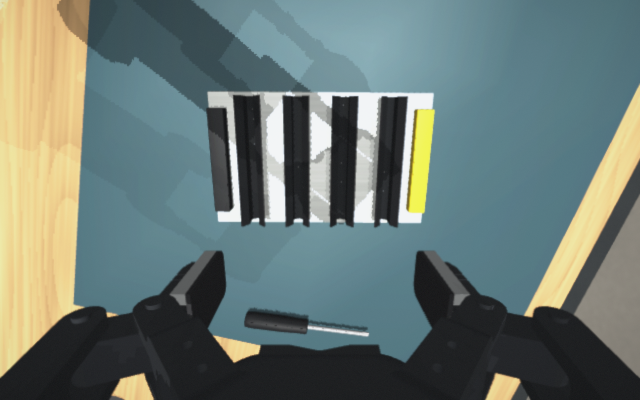

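View pics/st1.png

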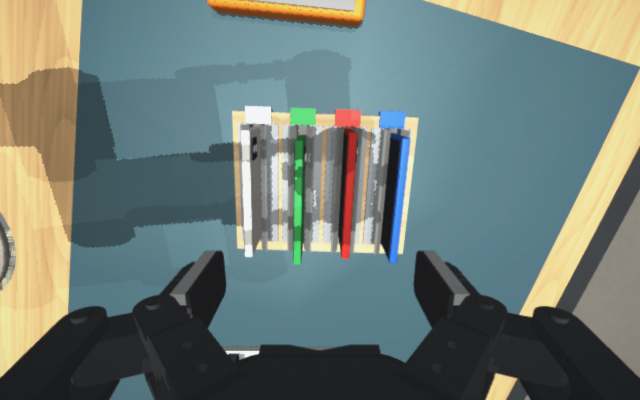

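The rack view shows the white base's corners near (208,93), (433,93), (420,222) and (220,222), with the yellow block at right (420,160). The stands view shows the phone top strips at columns ~247 (white), 298 (green), 347 (red) and 400 (blue), with tickets at the +y end.

```bash
python3 - <<'E'
from h import *
ld=lambda n:np.load(n+".npy",allow_pickle=True).item()
w=ld("rk"); H=hsv(w).astype(int)
a0=np.deg2rad(14.5); c0=np.array([.529,-.160])
def fr(P,a,c): d=P[:,:2]-c; return np.c_[d@[np.cos(a),np.sin(a)],d@[-np.sin(a),np.cos(a)]]
def ext(L,ax,sgn,lo,hi,step=.004):  # extreme coordinate ax per bin of other axis
    o=L[:,1-ax]; out=[]
    for b in np.arange(lo,hi,step):
        s=L[(o>=b)&(o<b+step),ax]
        if len(s)>5: out.append((b+step/2,sgn*np.sort(sgn*s)[-2:].mean()))
    out=np.array(out)
    for _ in range(3):
        f=np.polyfit(*out.T,1); e=abs(np.polyval(f,out[:,0])-out[:,1]); out=out[e<max(.0015,2*np.median(e))]
    return f.round(4),len(out),e.std().round(5)
# upsample for pixel density
def pts(mask,z):
    M=cv2.resize(mask.astype(np.uint8)*255,None,fx=4,fy=4,interpolation=cv2.INTER_LINEAR)>127
    v,u=np.nonzero(M); return cast(w,np.c_[(u+.5)/4-.5,(v+.5)/4-.5],z)
roi=np.zeros(H.shape[:2],bool); roi[85:235,195:445]=1
wh=(H[...,1]<45)&(H[...,2]>110)&roi
L=fr(pts(wh,.011),a0,c0)
print("base -x",ext(L,0,-1,-.08,.08),"+x",ext(L,0,1,-.08,.08)); print("base +y",ext(L,1,1,-.14,.14),"-y",ext(L,1,-1,-.14,.14))
ye=(H[...,0]>22)&(H[...,0]<34)&(H[...,1]>120)&roi
L=fr(pts(ye,.029),a0,c0); print("yel -x",ext(L,0,-1,-.06,.06),"+x",ext(L,0,1,-.06,.06),"y",ext(L,1,1,.128,.142),ext(L,1,-1,.128,.142))
w=ld("st"); H=hsv(w).astype(int)
h,s,v=H[...,0],H[...,1],H[...,2]; roi=np.zeros(h.shape,bool); roi[126:275,225:430]=1
c1=np.array([.5382,.2153])
ms={"white":(s<50)&(v>150)&roi&(np.arange(640)<258)[None],"green":(h>45)&(h<75)&(s>120)&roi,"red":((h<6)|(h>172))&(s>140)&roi,"blue":(h>100)&(h<122)&(s>150)&(v>90)&roi}
for n,m in ms.items():
    L=fr(pts(m,.09),a0,c1); print(n,"-x",ext(L,0,-1,-.06,.06),"+x",ext(L,0,1,-.06,.06),"y",np.percentile(L[:,1],[.2,99.8]).round(4), int(np.median(v[m])),np.percentile(v[m],[10,90]))
# tickets
roi[:]=0; roi[100:127,235:410]=1
E
cat >/dev/null <<'E'
E
python3 -c "
import cv2;a=cv2.imread('pics/st1.png')[95:275,220:430];cv2.imwrite('pics/stc.png',cv2.resize(a,None,fx=3,fy=3,interpolation=0))"
```

```text
base -x (array([ 0.0047, -0.1221]), 34, np.float64(0.00019)) +x (array([0.0526, 0.1407]), 40, np.float64(0.00289))
base +y (array([-0.0066,  0.0906]), 70, np.float64(0.00018)) -y (array([-0.0053, -0.0908]), 57, np.float64(0.00029))
yel -x (array([0.0021, 0.1235]), 30, np.float64(0.00019)) +x (array([0.0038, 0.1481]), 30, np.float64(0.00015)) y (array([0.004 , 0.0674]), 4, np.float64(0.0)) (array([-0.0575, -0.0612]), 4, np.float64(0.00029))
white -x (array([ 0.1208, -0.0818]), 23, np.float64(0.00139)) +x (array([ 0.0373, -0.0666]), 29, np.float64(0.00016)) y [-0.0615  0.0971] 236 [169. 246.]
green -x (array([ 0.0332, -0.0163]), 30, np.float64(0.00019)) +x (array([ 0.0324, -0.0055]), 29, np.float64(0.00034)) y [-0.0711  0.0864] 154 [ 85. 222.]
red -x (array([0.0359, 0.0424]), 30, np.float64(0.00016)) +x (array([0.0368, 0.0527]), 30, np.float64(0.00016)) y [-0.0615  0.0975] 172 [108. 206.]
blue -x (array([0.0359, 0.1021]), 30, np.float64(0.00014)) +x (array([0.0334, 0.1117]), 30, np.float64(0.00022)) y [-0.0684  0.0976] 242 [147. 245.]
```

View pics/stc.png

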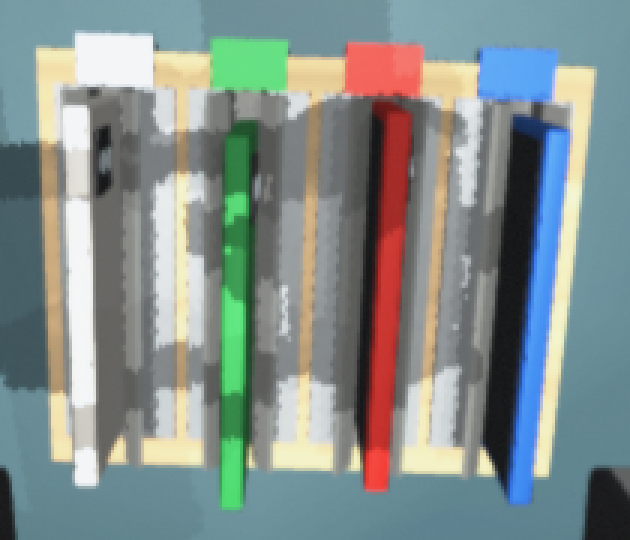

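```bash
cat > job.py <<'E'
from h import *
A0=np.deg2rad(14.5); C1=np.array([.5382,.2153]); AS=A0-.0352; AR=A0-.005; CR=np.array([.5309,-.1595])
rot=lambda a:np.array([[np.cos(a),-np.sin(a)],[np.sin(a),np.cos(a)]])
PH={"white":(-.0716+.0373*.017,.017),"green":(-.0109+.033*.007,.007),"red":(.0476+.036*.017,.0165),"blue":(.1069+.035*.009,.009)}
SL={"white":.09,"green":.03,"red":-.03,"blue":-.09}
ZP=.075; ZT=.20; OP=.042
QS=quat(AS+np.pi/2); QR=quat(AR+np.pi/2)
def pick(n,d=(0,0)):
    p=C1+rot(A0)@(np.array(PH[n])+d)
    r.move_gripper(OP); r.movep([*p,ZT],QS); r.movel([*p,ZP+.03],vel=.15); r.movel([*p,ZP],vel=.06)
    f0=r.read_state()["force"]; r.move_gripper(0.0); s=r.read_state(); print(n,"grip",s["opening"],s["grip_force"],"dF",(s["force"]-f0).round(1))
    r.movel([*p,ZP+.04],vel=.06); r.movel([*p,ZT],vel=.15); s=r.read_state(); print("lifted",s["opening"],(s["force"]-f0).round(1),s["time_s"])
def strip(n):  # gripped phone's top strip in tool coordinates (tool y = closing line)
    w=cam("wrist"); s=r.read_state(); np.save("held_"+n,w,allow_pickle=True); cv2.imwrite(f"pics/held_{n}.png",w["pixels"][:,:,::-1]); return w
def place(n,d=(0,0)):
    p=CR+rot(AR)@(np.array([SL[n],0])+d)
    r.movel([*p,ZT],QR,vel=.25); r.movel([*p,ZP+.036],vel=.12); f0=r.read_state()["force"]
    for z in (.024,.016,.010,.006,.003,.0015,.0005):
        r.movel([*p,ZP+z],vel=.04); f=r.read_state()["force"]-f0; print(z,f.round(1),end=" ")
        if np.linalg.norm(f)>15: print("STOP"); return False
    return True
def release(n):
    r.move_gripper(.034); s=r.read_state(); p=s["position"]; r.movel([p[0],p[1],ZP+.04],vel=.06); r.movel([p[0],p[1],ZT+.02],vel=.2); print("t",r.read_state()["time_s"])
E
python3 - <<'E'
from job import *
pick("white"); strip("white")
E
```

```text
white grip 0.009559691426770914 58.70846450328827 dF [-5.1 -0.5  6. ]
lifted 0.009528696232592795 [-0.5  0.4 -2.5] 9.1167
```

View pics/held_white.png

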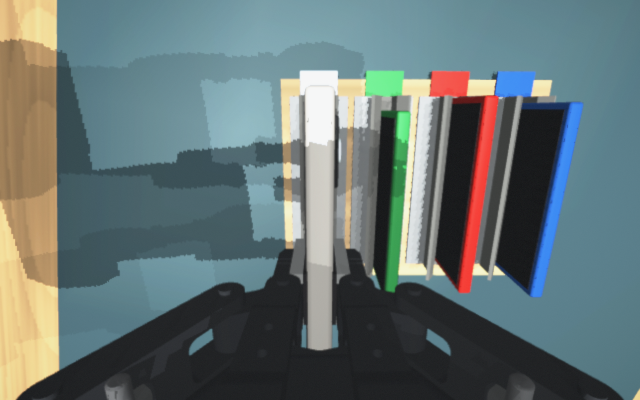

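White is held straight. Its top strip is centred at column ~320 (the image centre), and its +y end is at row ~86. The camera bias across the jaws is therefore negligible. Next I check where it sits along its length, then place it.

```bash
cat >> job.py <<'E'
def along(w):  # +y end of the held phone's top edge, relative to where it should be (m)
    g=w["pixels"][:,312:328].mean(1); gy=np.abs(np.diff(cv2.GaussianBlur(g,(1,5),0),axis=0)).sum(1)
    v=60+np.argmax(gy[60:110]); s=r.read_state()
    X=cast(w,[[320,v+.5]],s["position"][2]+.015)[0]
    t=Rn.from_quat(s["orientation"]).inv().apply(X-s["position"]); print("row",v,"end x in tool",t.round(4)); return t[0]-.0775
E
python3 - <<'E'
from job import *
w=cam("wrist"); d=along(w); print("along",d)
d=d if abs(d)<.012 else 0
print(place("white",(0,-d)))
w=cam("wrist"); cv2.imwrite("pics/pl_white.png",w["pixels"][:,:,::-1]); c=cam("side"); cv2.imwrite("pics/pl_side.png",cv2.resize(c["pixels"][170:330,270:450,::-1],None,fx=3,fy=3))
print(r.read_state()["time_s"])
E
```

```text
row 69 end x in tool [ 0.0808  0.0016 -0.015 ]
along 0.003304608597128486
0.024 [ 0.5 -0.9  1.8] 0.016 [1.9 0.3 0.4] 0.01 [ 0.5 -0.1  1. ] 0.006 [ 0.4 -0.7  1. ] 0.003 [0.4 0.2 0.9] 0.0015 [ 1.5 -0.3  0.7] 0.0005 [ 0.5  0.4 -0. ] True
14.0083
```

View pics/pl_white.png

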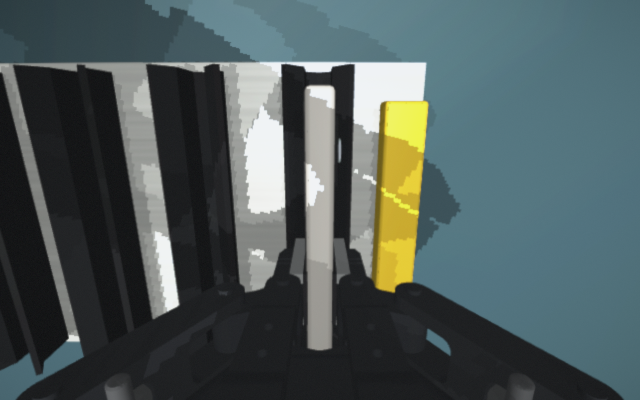

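View pics/pl_side.png

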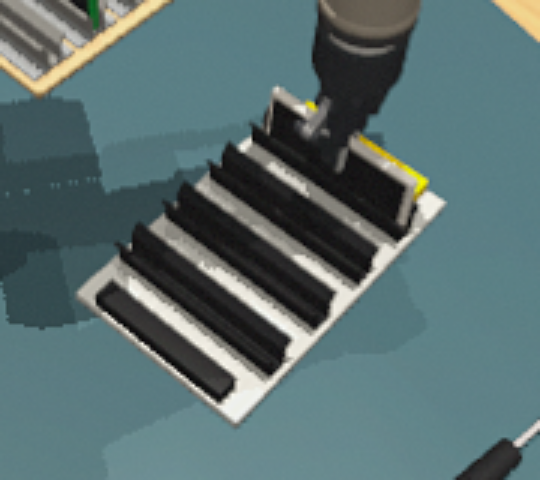

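White stands in the slot with its strip at columns 305–335, centred between the walls. The edge finder had picked up the ticket at row 69, whereas the phone's end is at row ~86. So I recheck the lengthwise position in the rack frame and correct it if needed.

Run:
```python
from job import *
w=cam("wrist"); s=r.read_state()
P=cast(w,[[320,86]],.0905)[0]; print("end in rack",rot(AR).T@(P[:2]-CR), "tcp in rack",rot(AR).T@(s["position"][:2]-CR), "z",s["position"][2])
print("slot end", [rot(AR).T@(cast(w,[[u,66]],.046)[0][:2]-CR) for u in(292,346)])
g=w["pixels"][76:100,312:328].mean((1,2)); print(g.astype(int))
for v in(84,85,86,87): print(v,Rn.from_quat(s["orientation"]).inv().apply(cast(w,[[320,v]],.0905)[0]-s["position"])[0])
```

```text
end in rack [0.09157469 0.07264977] tcp in rack [ 0.09000793 -0.00330536] z 0.0755154058253485
slot end [array([0.07942821, 0.08366987]), array([0.10302819, 0.08369768])]
[ 42  42  42  42  41  41  41  44  71 140 211 234 239 241 242 242 242 242
 242 242 239 227 214 199]
84 0.0765450973629469
85 0.07625019419929185
86 0.07595483087245139
87 0.07565900611023477
```

```bash
cat >> job.py <<'E'
def settle():
    p=r.read_state()["position"]; f0=r.read_state()["force"][2]
    for k in range(1,7):
        r.movel([p[0],p[1],ZP+.0005-.0005*k],vel=.02); f=r.read_state()["force"][2]-f0
        if f>3: break
    print("settle",k,round(f,1))
def pic(n):
    w=cam("wrist"); cv2.imwrite(f"pics/{n}.png",w["pixels"][:,:,::-1])
E
python3 - <<'E'
from job import *
p=r.read_state()["position"]; p=p[:2]+rot(AR)@[0,.0038]
q=r.read_state()["position"]; r.movel([q[0],q[1],ZP+.003],vel=.04); r.movel([*p,ZP+.003],vel=.04); r.movel([*p,ZP+.0005],vel=.04)
print((r.read_state()["force"]).round(1)); settle(); release("white")
w=cam("wrist"); cv2.imwrite("pics/rel_white.png",w["pixels"][:,:,::-1])
pick("green",(-.0005,0)); pic("held_green")
print(place("green",(0,.001))); settle(); pic("pl_green"); print(r.read_state()["time_s"])
E
python3 -c "
import cv2,numpy as np;a=[cv2.resize(cv2.imread('pics/'+n+'.png'),(400,250)) for n in('rel_white','held_green','pl_green')];cv2.imwrite('pics/m1.png',np.vstack([np.hstack(a[:2]),np.hstack([a[2],a[2]*0])]))"
```

```text
[-0.5  0.2 -0.4]
settle 1 3.2
t 16.9083
green grip 0.009393700705970632 58.74620497226715 dF [-6.4 -1.7  6. ]
lifted 0.009278193226712587 [-0.1 -1.5 -1.5] 21.9333
0.024 [-0.2 -0.2 -0. ] 0.016 [ 0.3  1.  -0.6] 0.01 [-0.4  0.3 -1.2] 0.006 [-1.  -0.  -0.6] 0.003 [ 0.3  0.4 -0.5] 0.0015 [-0.1 -0.  -1. ] 0.0005 [ 0.2 -0.2 -0.3] True
settle 1 4.1
26.9167
```

View pics/m1.png

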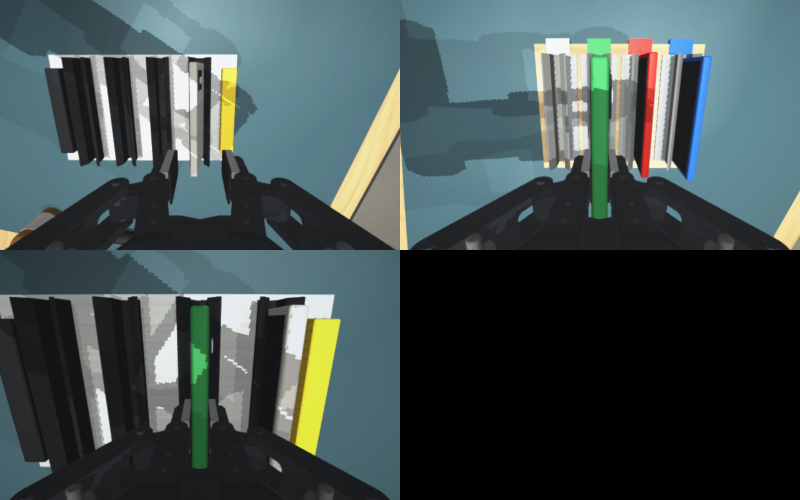

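White stayed standing in its slot after release (strip near (195,115) in the montage). Green was held straight and is now down in the second slot, centred along it (strip at (200,385)). On to red and blue.

```bash
python3 - <<'E'
from job import *
release("green")
for n in("red","blue"):
    pick(n,(-.0008,0)); pic("held_"+n)
    s=r.read_state()
    if not .007<s["opening"]<.013: print("BAD GRIP"); break
    if not place(n,(0,.0015)): break
    settle(); pic("pl_"+n); release(n)
p=r.read_state()["position"]; r.movel([p[0],p[1],.33],vel=.2); 
r.movep([*CR,.33],QR); pic("final_w")
r.movep([.145,.505,.3],quat(AR+np.pi/2)); c=cam("side"); cv2.imwrite("pics/final_s.png",cv2.resize(c["pixels"][170:330,270:450,::-1],None,fx=3,fy=3)); print(r.read_state()["time_s"])
E
python3 -c "
import cv2,numpy as np;R=lambda n:cv2.imread('pics/'+n+'.png')
a=[cv2.resize(R(n),(400,250)) for n in('held_red','pl_red','held_blue','pl_blue')];cv2.imwrite('pics/m2.png',np.vstack([np.hstack(a[:2]),np.hstack(a[2:])]))
f=cv2.resize(R('final_w')[70:250,180:460],(700,450));cv2.imwrite('pics/m3.png',f)"
```

```text
t 28.7667
red grip 0.009051558379260766 58.431403040885925 dF [-0.7 -0.4  3.4]
lifted 0.00939774242666537 [ 0.9  0.1 -2.5] 33.8333
0.024 [-1.  -0.4  0.6] 0.016 [ 0.1 -0.7  0.3] 0.01 [-0.2 -0.3  1.9] 0.006 [-0.8  0.1  1.4] 0.003 [-1.1  0.7  0.9] 0.0015 [ 0.3  0.2 -0.2] 0.0005 [-0.9  0.5  5.4] settle 1 4.0
t 40.8417
blue grip 0.009364561403755026 58.38074326515198 dF [ 1.6 -0.   1.9]
lifted 0.009025606141094324 [ 1.2 -1.1 -1.3] 46.05
0.024 [-2.  -0.3 -0.3] 0.016 [-0.8 -0.1 -0.1] 0.01 [-0.9  0.  -0.1] 0.006 [-2.2 -0.3 -0.4] 0.003 [-2.1 -0.3  0.3] 0.0015 [-1.6 -0.3 -0.1] 0.0005 [-2.7  0.6  6.9] settle 1 5.2
t 53.2833
57.25
```

View pics/m2.png

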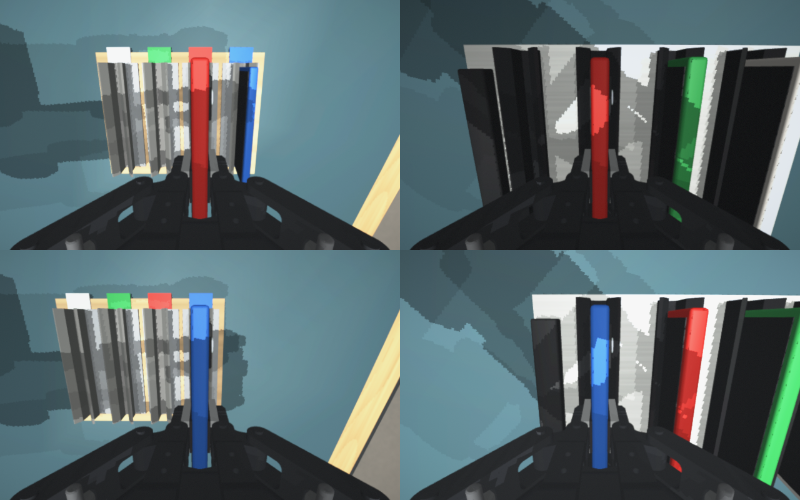

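View pics/m3.png

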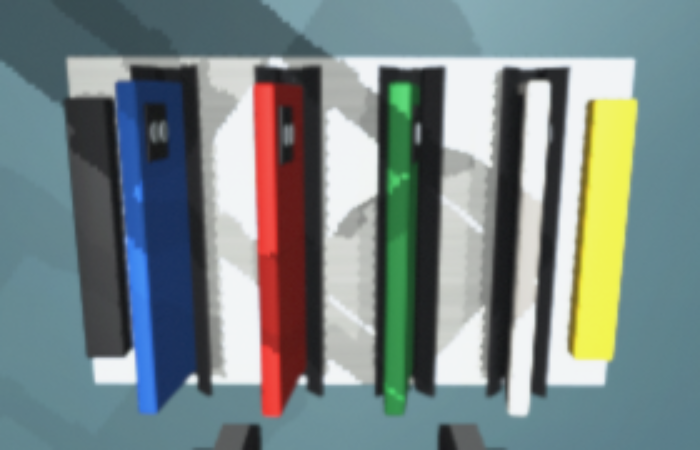

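View pics/final_s.png

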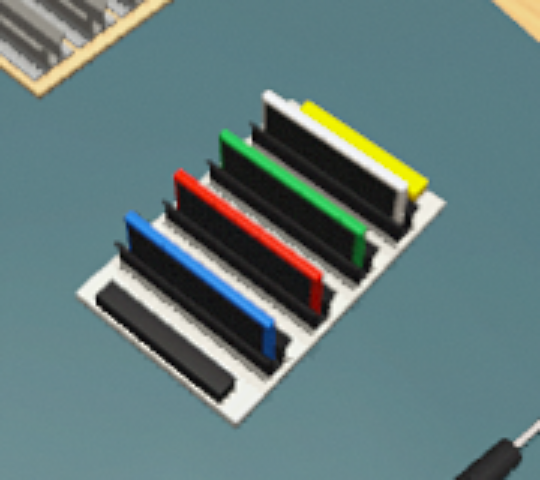

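All four phones are standing in the rack in order: white beside yellow, then green, red and blue. They lean only slightly, their ends line up along the slots, and the gripper is clear, so I'm handing in.

```bash
python3 -c "
from plant import r
print(r.close_job())"
```

```text
the job is handed in; nothing more can be done
None
```

All four phones are in the queue rack in the order asked (white next to the yellow block, then green, red, blue), upright with a slight lean, fully down and about centred, and the job was handed in at about 57 s of the 109 s limit.

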